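Clear the slot and pair up the shoe last

ROBOT

A 7-joint arm with a two-finger parallel gripper is mounted at the origin on the work surface. World frame = base frame: x ahead of the robot, y to its left, z up, the work surface at z = 0. Lengths are in m, angles in rad, forces in N, time in s.
With the tool pointing down it reaches from about 0.425 to 0.925 m from the base axis. Payload 6.8 kg.
Tool frame: the origin (TCP) lies midway between the tips of the shut fingers; the grasp point (between the pads) lies 19 mm behind it (r.grip_depth is the distance from the TCP to the grasp point, in m); z points along the fingers, y is the line along which they close (so a half turn about z gives the same grasp; the last joint's range is limited). The gripper opens to 85 mm and grips with 20 to 120 N. Pads are 22 mm wide; open, the fingers measure 114 mm over their backs; the gripper's body (76 mm by 85 mm) begins 54 mm behind the grasp point. The pads swing forward as they close: fully open they stand 13 mm farther back than shut.
Start: joints at [1.028, 0.477, 0.022, 1.555, -0.011, 1.109, -0.083], TCP at [0.284, -0.612, 0.231] pointing down, gripper open.
Joint ranges: [-2.96, 2.96], [-0.34, 2.1], [-1.41, 1.46], [0.24, 2.44], [-1.37, 4.51], [0.17, 1.92], [-2.96, 2.96]. Speed limits (rad/s): [2.39, 2.39, 3.14, 3.14, 3.14, 3.14, 3.14].

INTERFACE

Orientations are given as a rotation vector (axis times angle).
In Python, from bench import telemetry, grab_frame, calibration, order, silhouettes, r gives the robot as it stands.
- The arm moves only by the tool apply_moves, never from a script. Its argument "moves" is a list of rows, each a list of 7 numbers: the turn, a rotation vector about the tool's x, y, z scaled (see below), then the shift along the tool's x, y, z scaled (see below), then the opening, from -1 (shut) to 1 (fully open). A call has exactly 8 rows; each row shifts and turns the commanded pose from where the row before left it, along the tool's axes as they then stand; what a row does not reach is not made up. The controller multiplies each number of a shift by 1000 mm and each number of a turn by 6 degrees. A row lasts 1/12 s, in which the tool goes at most 41.7 mm and 7.16 degrees, less where a joint would pass 70% of its speed; a pose out of reach is approached as far as the arm can. A call with a number of a shift or a turn outside -1 to 1 is refused whole. A call with a gripper value outside its range is refused whole. The fingers move at their own pace and stop on an object; "grip_force" is the grip in N (left out, the last holds). Time passes only in rows, so rows that do not move let the fingers close, or fill a call up. It gives the time, the measured TCP pose, the force, the opening and the grip force at its end, in the units of the state.
- telemetry.get_obs(): the state, without advancing time (a new reading comes with each control period).
- grab_frame(name): name is "side" or "top"; returns the picture (384x512x3 uint8, blue, green, red); there is no depth.
- calibration(name): a dict with "fx", "fy", "cx", "cy" (pixels), "k1" (the pictures are not rectified: a ray, as slopes to the right and down, at radius r is drawn at 1 + k1 r^2 times it, then the intrinsics apply), "world_from_camera" (4x4, takes a point from camera to world coordinates). Camera axes: x right, y down, z forward; pixel columns grow to the right and rows downward; lengths in m; the calibration is good to about 2 mm. A picture is of the moment at which its call begins. calibration takes no time and is no camera call.
- order.hand_in(): hands the job in; it is judged then, once.
Trained networks look in the newest picture that a camera, given by its name, has taken for a name from the list of things; names that differ only in an ending like _2 or _b are one class to them, and where a whole thing is asked for, a point or a joint stands for the part that bears it (a point fixed in the world has none). Each returns a list of dicts, best first, with "p" (0 to 1); they miss things now and then, are a little off and sometimes report something else, mostly with a low value. They report only what shows in the picture. A call takes as long as a camera call. They do not tell look-alikes from the thing itself.
- silhouettes(thing, camera): "mask" (384x512 bool, what is visible of it) and "extent" ([centre column, centre row, width, height] in pixels, round what is visible of it).
The state is a dict: "clock": time; "joints": joint angles; "qvel": joint speeds; "tau": joint torques, N m; "tcp_pos": TCP position; "orientation": TCP orientation; "contact_force": force on the tool from outside, world axes, zero at the start; "moment": the same for the moment, N m; "grip_width": finger opening in m; "gripper_force": force on a finger pad.
Only numpy, scipy, OpenCV 4.12 (cv2) and the standard library are available. Lean on these libraries where they do the work, as an engineer would, in place of code of your own. Each camera call takes 0.05 s, during which the arm holds its last target. There are 200 camera calls.

TASK

A loose green shoe last stands on the bench; its green mate is in the sloping rack under the strip lamp, and the outer slot beside that mate is blocked by a stray tool (either the mallet or the brush). First put that blocking tool in the blue tray and let go of it; then set the loose last in the cleared slot beside its mate, sole flat on the slope and toe down towards the front lip like the mate. Leave the tool beside the orange last, and everything else, where it is.

Things in the scene. Friction and masses are not known exactly. Their poses are not given: they have to be found in the camera images.
- rack: fixed rack, plywood floor 240 (x) by 430 (y) mm sloping 0.45 rad up away from the robot. Origin: centre of the floor's upper face, 75 mm over the bench; x up the slope, y left, z normal to it. 4 slots 105 wide, centred at y = 157.5 (slot 1), 52.5, -52.5, -157.5 (slot 4), 10 mm high runners between. Slots 1+2 are one pair, 3+4 the other. Front lip 18 mm high, inner face at x = -112
- lamp (a point): middle of the lower front edge of the white strip lamp fixed across the rack, over the slots' upper half: 460 long (y), 60 deep, 28 high, underside level, 271 mm over the bench; 16 mm posts at rack y = +-222. It bars a straight-down gripper: come in along the slope's normal. Axes as the rack
- slot1 (a point): place for a last's origin in slot 1 (left outer), on the floor; axes as the rack: a last put here well has the same axes
- slot4 (a point): place for a last's origin in slot 4 (right outer), on the floor; axes as the rack: a last put here well has the same axes
- mate: green plastic shoe last (foot form), 173 long, 66 wide, 97 high, 0.32 kg. Origin: underside, midway; z out of the top, +x to heel (ends at 85), -x to toe (ends at -88). Grip: ankle block 36 wide in y, x 12 to 78, z 56 to 97 (52 wide below it). The mate, in slot 2 or 3, axes nearly parallel to the rack's; the loose last belongs in the outer slot next to it (1 or 4)
- orange_last: orange plastic shoe last (foot form), 173 long, 66 wide, 97 high, 0.32 kg. Origin: underside, midway; z out of the top, +x to heel (ends at 85), -x to toe (ends at -88). Grip: ankle block 36 wide in y, x 12 to 78, z 56 to 97 (52 wide below it). Bystander, in the other inner slot, axes nearly parallel to the rack's
- last: green plastic shoe last (foot form), 173 long, 66 wide, 97 high, 0.32 kg. Origin: underside, midway; z out of the top, +x to heel (ends at 85), -x to toe (ends at -88). Grip: ankle block 36 wide in y, x 12 to 78, z 56 to 97 (52 wide below it). The loose one, standing on the bench left or right of the rack. Centre of mass about x=10, z=40
- last_toe (a point): tip of the loose last's toe, 88 mm from its origin along -x, 10 mm above the sole
- mallet: mallet, white head with blue ends, wooden handle, 200 mm long, 0.35 kg, lying in slot 1 or 4, head up the slope. Origin: underside, midway; z up, +x to the head. Head: cylinder 44 across, 76 long along y, centred x=78, z=22. Handle 26 across along x at z=22, x -90 to 56; pommel 44 across at its end. Centre of mass about x=40
- brush: shoe brush lying in the other outer slot, bristles down: dark wooden back over a black bristle block, 170 (x) by 50 (y) by 45 mm high, 0.18 kg. Origin: centre of its underside, z up; the back is z = 22 to 45, the bristles are 43 wide
- tray: fixed blue open tool tray on the bench, on the other side from the loose last, 235 (x) by 135 (y) by 35 mm high, walls and floor 5 mm thick. Origin: centre of its underside, z up
- tin: glue tin, 68 mm across, 85 high, standing in front of the rack; origin at the centre of its underside; a bystander
- hammer: small hammer, 200 mm long, lying in front of the rack; origin midway along its underside; a bystander
- cleaner: cleaner bottle with red cap, 60 mm across, 150 high, standing left of the rack; origin at the centre of its underside; a bystander
- stud_box: small open cardboard box, 100 by 80 by 40 mm, right of the rack; origin at the centre of its underside; a bystander
There are look-alikes about, which are no part of the job. Leave any red look-alike of the last alone.

How it is judged:
By the outcome, as a careful person would: the job done as asked, in the order asked, and still so for the second after the job is handed in, with the robot touching nothing.
It also fails if it takes over 67 s, if anything falls off the work surface, if the arm or the gripper's body presses on something with over 40 N, if the wrist force passes 120 N, or if a joint passes its speed limit or range.

## Working session

There is one attempt and no reset: what is moved stays moved. The work goes in short steps, Python scripts to look and compute and a tool call to move; the robot and the scene stay as the last step left them, time stands still between calls to the robot, and variables do not carry over. Pictures are saved under pics/ and viewed, at most 13 in all, crops included, and the job is handed in when it is done.

Besides the shell and the picture viewer there is one more tool, called after ">>>" by a JSON object that holds its "api" and its "payload". apply_moves: Moves the arm, as the interface text tells. Its arguments: {"type":"object","properties":{"moves":{"type":"array"},"grip_force":{"type":"number"}},"required":["moves"]}

```bash
mkdir -p pics; ls; python3 - <<'E'
from bench import telemetry, grab_frame, calibration, r
import cv2,numpy as np
a=grab_frame("side");b=grab_frame("top")
cv2.imwrite("pics/a.png",a);cv2.imwrite("pics/b.png",b)
for n in("side","top"):
    c=calibration(n);print({k:np.round(v,3).tolist() for k,v in c.items()})
print(telemetry.get_obs());print([x for x in dir(r) if x[0]!='_'])
E
```

```text
pics
{'fx': 361.512, 'fy': 361.512, 'cx': 249.212, 'cy': 192.7, 'k1': 0.027, 'world_from_camera': [[-0.841, -0.324, 0.434, -0.026], [-0.542, 0.506, -0.671, 0.756], [-0.002, -0.799, -0.601, 0.853], [0.0, 0.0, 0.0, 1.0]]}
{'fx': 467.422, 'fy': 467.422, 'cx': 258.068, 'cy': 192.86, 'k1': -0.081, 'world_from_camera': [[0.003, -0.985, 0.175, 0.15], [-1.0, -0.003, 0.004, 0.019], [-0.004, -0.175, -0.985, 1.84], [0.0, 0.0, 0.0, 1.0]]}
{'clock': 0.1, 'joints': array([ 1.02792019,  0.47773374,  0.02233396,  1.55635684, -0.01150577,
        1.10928498, -0.08311467]), 'qvel': array([-1.61937237e-04, -1.03628716e-03,  1.47116194e-03, -3.25576708e-03,
        2.43136449e-05,  2.29619578e-03,  1.21291745e-04]), 'tau': array([ 4.79474242e-03, -5.97763717e+01,  1.61390886e+00, -2.81955707e+01,
        1.28501456e-02,  5.02584720e-03,  1.99519224e-05]), 'tcp_pos': array([ 0.28408642, -0.61171837,  0.23041003]), 'orientation': array([-3.06609805e+00, -6.77251875e-01,  7.30397988e-04]), 'contact_force': array([ 0.11701495,  0.22876914, -0.8546537 ]), 'moment': array([ 0.00718899, -0.00090332, -0.07224328]), 'gripper_force': 0.0, 'grip_width': 0.08532576998304217}
['Unreachable', 'grip_depth']
```

View pics/a.png

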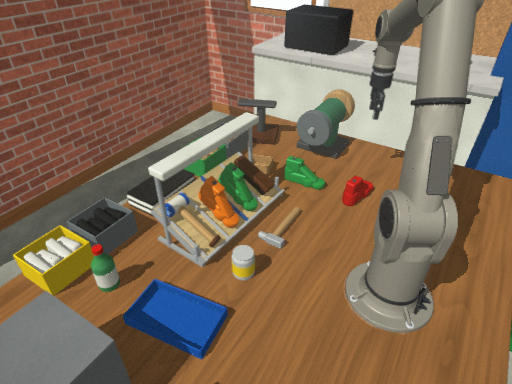

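View pics/b.png

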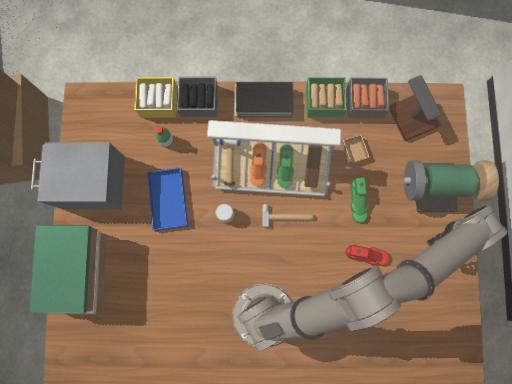

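Side/top views: green mate at (287,165) top in slot 3 (right inner), brush blocks slot 4 (313,165), the mallet sits by the orange last. The loose last is at (360,200), the red look-alike at (368,255) and the tray at (168,200).

```bash
cat > h.py <<'E'
import numpy as np,cv2
from scipy.spatial.transform import Rotation as R
from scipy.optimize import minimize
from bench import telemetry, grab_frame, calibration, order, silhouettes, r
C={n:calibration(n) for n in("side","top")}
def proj(n,P):
    c=C[n];T=np.linalg.inv(c["world_from_camera"]);q=np.atleast_2d(P)@T[:3,:3].T+T[:3,3]
    s=q[:,:2]/q[:,2:];s=s*(1+c["k1"]*(s**2).sum(1,keepdims=True))
    return s*[c["fx"],c["fy"]]+[c["cx"],c["cy"]]
def ray(n,uv,z):
    c=C[n];d=(np.array(uv,float)-[c["cx"],c["cy"]])/[c["fx"],c["fy"]];s=d.copy()
    for _ in range(9): s=d/(1+c["k1"]*(s@s))
    W=np.array(c["world_from_camera"]);v=W[:3,:3]@[*s,1];o=W[:3,3]
    return o+v*(z-o[2])/v[2]
def box(x0,x1,y0,y1,z0,z1): return np.array([[x,y,z] for x in(x0,x1) for y in(y0,y1) for z in(z0,z1)])
def render(n,parts,Rm,t,S=4):
    m=np.zeros((384*S,512*S),np.uint8)
    for p in parts:
        h=cv2.convexHull(((proj(n,p@Rm.T+t)+.5)*S*16).astype(np.int32)); cv2.fillPoly(m,[h],255,shift=4)
    return cv2.resize(m,(512,384),interpolation=cv2.INTER_AREA)/255.
def rz(a): return R.from_euler('z',a).as_matrix()
def fit(masks,parts,p0,pose,steps):
    # masks {cam:mask}; pose(p)->R,t
    def f(p):
        Rm,t=pose(p);e=0
        for n,m in masks.items():
            a=render(n,parts,Rm,t);e+=1-np.minimum(a,m).sum()/np.maximum(a,m).sum()
        return e
    p0=np.array(p0,float);sim=np.vstack([p0]+[p0+np.eye(len(p0))[i]*steps[i] for i in range(len(p0))])
    o=minimize(f,p0,method="Nelder-Mead",options=dict(initial_simplex=sim,xatol=2e-4,fatol=1e-4,maxiter=250))
    return o.x,o.fun
bench=lambda p:(rz(p[2]),np.array([p[0],p[1],0]))
TILT=R.from_euler('y',-.45).as_matrix()
def rackpose(p): return rz(p[2])@TILT,np.array([p[0],p[1],.075])
E
python3 - <<'E'
from h import *
import pickle
M={}
for n in("side","top"):
    im=grab_frame(n);vis=cv2.resize(im,None,fx=2,fy=2)
    for t in("rack","lamp","last","mate","brush","tray","orange_last"):
        for i,d in enumerate(silhouettes(t,n)):
            if t in("mate","orange_last") and 0: continue
            M[n,t,i]=d["mask"];print(n,t,i,round(d["p"],2),np.round(d["extent"]).tolist(),d["mask"].sum())
            if t in("rack","brush","tray") and i==0 or t=="last":
                cs,_=cv2.findContours(cv2.resize(d["mask"].astype(np.uint8),None,fx=2,fy=2,interpolation=0),0,2);cv2.drawContours(vis,cs,-1,(255,255,0),1)
    M[n]=im
    v=vis[180:580,250:750] if n=="side" else vis[220:480,280:760]
    M[n,'v']=cv2.resize(v,(600,480 if n=="side" else 325))
pickle.dump(M,open("M.pkl","wb"))
cv2.imwrite("pics/c.png",M["side",'v']);cv2.imwrite("pics/d.png",M["top",'v'])
E
```

```text
side rack 0 0.79 [213.0, 192.0, 137.0, 159.0] 6199
side lamp 0 0.73 [215.0, 191.0, 134.0, 152.0] 6858
side last 0 0.96 [305.0, 171.0, 40.0, 30.0] 740
side last 1 0.85 [358.0, 189.0, 36.0, 26.0] 596
side brush 0 0.59 [255.0, 175.0, 40.0, 36.0] 644
side tray 0 0.85 [175.0, 319.0, 107.0, 76.0] 4783
side orange_last 0 0.92 [219.0, 204.0, 37.0, 54.0] 1077
side orange_last 1 0.52 [214.0, 189.0, 136.0, 155.0] 6188
side orange_last 2 0.16 [107.0, 268.0, 32.0, 46.0] 850
top rack 0 0.91 [274.0, 155.0, 136.0, 73.0] 5646
top rack 1 0.37 [164.0, 137.0, 21.0, 20.0] 308
top rack 2 0.35 [313.0, 167.0, 20.0, 42.0] 555
top lamp 0 0.67 [274.0, 158.0, 135.0, 76.0] 5952
top last 0 0.88 [368.0, 255.0, 43.0, 22.0] 586
top last 1 0.63 [360.0, 202.0, 21.0, 46.0] 637
top mate 0 0.84 [284.0, 168.0, 21.0, 40.0] 632
top mate 1 0.39 [286.0, 217.0, 50.0, 20.0] 413
top brush 0 0.9 [313.0, 165.0, 16.0, 42.0] 495
top tray 0 0.8 [169.0, 199.0, 41.0, 69.0] 2195
top tray 1 0.66 [285.0, 216.0, 53.0, 22.0] 555
top orange_last 0 0.6 [257.0, 165.0, 16.0, 39.0] 551
```

View pics/c.png

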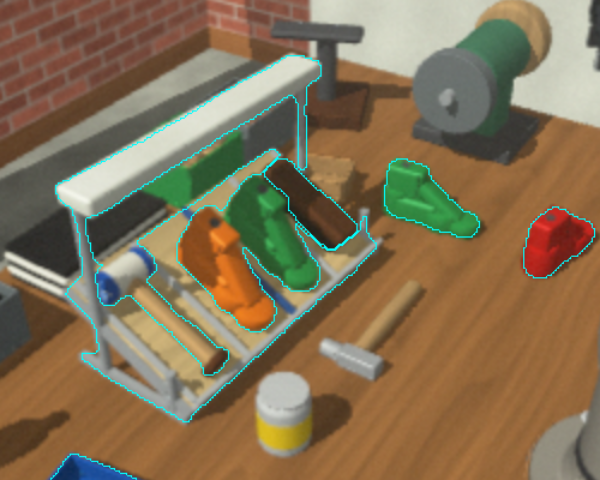

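View pics/d.png

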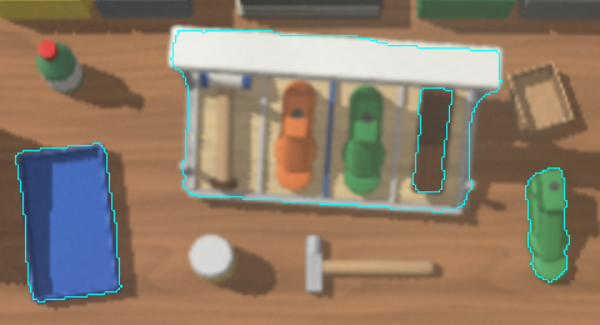

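```bash
cat >> h.py <<'E'
def ell(cx,cy,a,b,z0,z1,n=24):
    t=np.linspace(0,2*np.pi,n);return np.array([[cx+a*np.cos(u),cy+b*np.sin(u),z] for u in t for z in(z0,z1)])
LAST=[np.vstack([ell(-45,0,43,33,0,18),ell(-30,0,40,28,18,34)])/1e3, np.vstack([ell(-40,0,42,31,0,15),ell(50,0,35,26,0,15)])/1e3,
 np.vstack([ell(50,0,35,26,0,50),box(12,78,-18,18,56,60)])/1e3, box(.012,.078,-.018,.018,.05,.097), np.vstack([ell(-30,0,30,26,0,32),box(10,16,-20,20,0,66)])/1e3]
BRUSH=[box(-.085,.085,-.025,.025,.022,.045),box(-.082,.082,-.0215,.0215,0,.022)]
TRAY=[box(-.1175,.1175,-.0675,.0675,0,.035)]
LAMP=[box(0,.06,-.23,.23,.271,.299)]
E
python3 - <<'E'
from h import *
import pickle
M=pickle.load(open("M.pkl","rb"));D={}
def big(m,seed):
    n,l=cv2.connectedComponents(m.astype(np.uint8),connectivity=4); return l==l[seed[1],seed[0]]
hs={n:cv2.cvtColor(M[n],cv2.COLOR_BGR2HSV).astype(int) for n in C}
def green(n,seed):
    h=hs[n];return big((abs(h[...,0]-62)<14)&(h[...,1]>130)&(h[...,2]>45),seed)
lm={n:green(n,s) for n,s in(("top",(360,190)),("side",(300,172)))}
print([m.sum() for m in lm.values()])
p=ray("top",(360,200),.04);o=fit(lm,LAST,[p[0],p[1],0],bench,[.02,.02,.2]);print("last",o);D["last"]=o[0]
for n in lm: print(n,fit({n:lm[n]},LAST,o[0],bench,[.01,.01,.1]))
wm={n:big((hs[n][...,1]<45)&(hs[n][...,2]>150)&(M[n,"lamp",0]),s) for n,s in(("top",(274,132)),("side",(200,150)))}
print([m.sum() for m in wm.values()])
p=ray("top",(274,138),.285);o=fit(wm,LAMP,[p[0],p[1],-.05],bench,[.02,.02,.1]);print("lamp",o);lam=o[0];D["lamp"]=lam
tm={n:M[n,"tray",0] for n in C};p=ray("top",(168,200),.02);o=fit(tm,TRAY,[p[0],p[1],-.1],bench,[.02,.02,.1]);print("tray",o);D["tray"]=o[0]
# rack: along lamp axis, unknown distance d behind lamp front edge
RK=box(-.12,.12,-.215,.215,-.012,.0);LIP=box(-.12,-.112,-.215,.215,-.012,.018)
ex=rz(lam[2])[:,0]
m=M["top","rack",0]
best=[]
for d in np.arange(-.06,.12,.002):
    t=lam[:2]-ex[:2]*d;Rm,tt=rackpose([*t,lam[2]])
    a=np.maximum(render("top",[RK,LIP],Rm,tt),render("top",LAMP,rz(lam[2]),np.array([lam[0],lam[1],0])))
    best.append((np.minimum(a,m).sum()/np.maximum(a,m).sum(),d))
best.sort();print("rack d",best[-4:]);d=best[-1][1];D["rack"]=[*(lam[:2]-ex[:2]*d),lam[2]]
gm={"top":green("top",(287,175)),"side":green("side",(235,190))};print([x.sum() for x in gm.values()])
def mp(p):
    Rm,t=rackpose(D["rack"]);return Rm@rz(p[2]),t+Rm@[p[0],p[1],0]
o=fit(gm,LAST,[-.02,-.0525,0],mp,[.02,.01,.05]);print("mate rel rack",o)
bm={n:M[n,"brush",0] for n in ("top",)}
o=fit(bm,BRUSH,[-.01,-.1575,0],mp,[.02,.01,.05]);print("brush rel rack",o);D["brush"]=o[0]
o2=fit({"side":M["side","brush",0]},BRUSH,o[0],mp,[.02,.01,.05]);print("side",o2)
print(D);pickle.dump(D,open("D.pkl","wb"))
v=M["side"].copy();w=M["top"].copy()
rp=rackpose(D["rack"])
for im,n in((v,"side"),(w,"top")):
    M[n,'b']=cv2.resize(im,None,fx=3,fy=3,interpolation=cv2.INTER_CUBIC)
    for parts,(Rm,t),col in((LAST,bench(D["last"]),(0,0,255)),(LAMP,bench(lam),(255,0,255)),([RK,LIP],rp,(0,255,255)),(BRUSH,mp(D["brush"]),(255,255,0)),(LAST,mp([-.022,-.0525,0]),(255,0,0))):
        a=(render(n,parts,Rm,t)>.5).astype(np.uint8);cs,_=cv2.findContours(cv2.resize(a,None,fx=3,fy=3),0,2);cv2.drawContours(M[n,'b'],cs,-1,col,1)
cv2.imwrite("pics/e.png",np.vstack([M["side",'b'][300:800,400:1100][:340],M["top",'b'][340:670,580:1280][:260]]))
E
```

```text
[np.int64(196608), np.int64(698)]
last (array([ 0.44658156, -0.38467829,  0.06799048]), np.float64(1.1734236620949003))
top (array([ 0.43651733, -0.37804052,  0.1366556 ]), np.float64(0.9963486216426675))
side (array([ 0.44654245, -0.38468681,  0.06838139]), np.float64(0.17668425710142377))
[np.int64(2182), np.int64(1459)]
lamp (array([ 0.61087669, -0.03074153, -0.05758521]), np.float64(0.5150705829553722))
tray (array([0.45027999, 0.38309489, 0.12972248]), np.float64(0.11459417696839636))
rack d [(np.float64(0.6472793785286943), np.float64(0.022000000000000075)), (np.float64(0.6490738535718047), np.float64(0.01600000000000007)), (np.float64(0.6509401933172888), np.float64(0.020000000000000073)), (np.float64(0.6526456792051841), np.float64(0.01800000000000007))]
[np.int64(196608), np.int64(498)]
mate rel rack (array([-0.03195767, -0.06513302,  0.11051935]), np.float64(1.5324688157419288))
brush rel rack (array([-0.00646314, -0.15217597,  0.00993969]), np.float64(0.20845692212181832))
side (array([-0.00523253, -0.16111693, -0.03246596]), np.float64(0.19299402228727458))
{'last': array([ 0.44658156, -0.38467829,  0.06799048]), 'lamp': array([ 0.61087669, -0.03074153, -0.05758521]), 'tray': array([0.45027999, 0.38309489, 0.12972248]), 'rack': [np.float64(0.5929065273064389), np.float64(-0.02970556493219573), np.float64(-0.0575852059835899)], 'brush': array([-0.00646314, -0.15217597,  0.00993969])}
```

View pics/e.png

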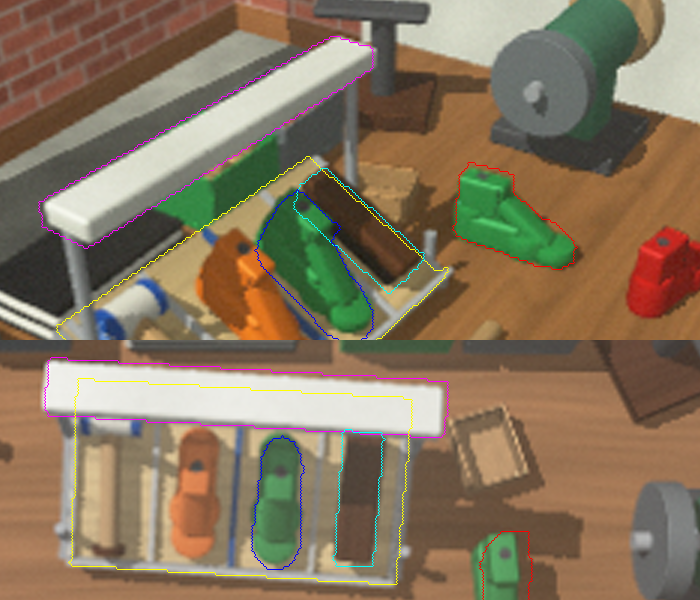

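The overlay is close: lamp, last and brush outlines land within about 2 px. My top-view green seeds hit dark pixels, so I'll redo those masks.

```bash
cat > f.py <<'E'
from h import *
import pickle
M=pickle.load(open("M.pkl","rb"));D=pickle.load(open("D.pkl","rb"))
hs={n:cv2.cvtColor(M[n],cv2.COLOR_BGR2HSV).astype(int) for n in C}
def largest(m):
    n,l,s,_=cv2.connectedComponentsWithStats(m.astype(np.uint8),connectivity=4);return l==1+np.argmax(s[1:,4])
def win(m,x0,x1,y0,y1):
    o=np.zeros_like(m);o[y0:y1,x0:x1]=m[y0:y1,x0:x1];return o
def fill(m): return cv2.morphologyEx(m.astype(np.uint8),cv2.MORPH_CLOSE,np.ones((5,5)))>0
def green(n,*w):
    h=hs[n];return fill(largest(win((abs(h[...,0]-62)<15)&(h[...,1]>120)&(h[...,2]>40),*w)))
lm={"top":green("top",345,375,170,230),"side":green("side",280,330,150,195)}
print([m.sum() for m in lm.values()])
o=fit(lm,LAST,D["last"],bench,[.02,.02,.1]);print("last",o);D["last"]=o[0]
for n in lm: print(n,fit({n:lm[n]},LAST,o[0],bench,[.01,.01,.1]))
wm={}
for n,w in(("top",(200,350,115,152)),("side",(145,265,105,210))):
    m=win((hs[n][...,1]<50)&(hs[n][...,2]>(150 if n=="top" else 140)),*w).astype(np.uint8)
    wm[n]=largest(cv2.morphologyEx(m,cv2.MORPH_OPEN,np.ones((7,7))))
print([m.sum() for m in wm.values()],[render(n,LAMP,*bench(D["lamp"])).sum() for n in wm])
o=fit(wm,LAMP,D["lamp"],bench,[.02,.02,.1]);print("lamp",o)
for n in wm: q=fit({n:wm[n]},LAMP,o[0],bench,[.02,.02,.1]);print(n,q); 
D["lamp"]=lam=o[0]
gm={"top":green("top",272,298,140,195),"side":green("side",220,262,160,215)};print([x.sum() for x in gm.values()])
# mate pose on slope: free rack-frame pose; yaw = lamp's
def mp(p):
    Rm=rz(p[2])@TILT;return Rm,np.array([p[0],p[1],.075])+Rm@[-.022,-.0525,0]
o=fit(gm,LAST,[.593,-.03,-.05],mp,[.02,.02,.1]);print("rack if mate at slot3",o)
for n in gm: q=fit({n:gm[n]},LAST,o[0],mp,[.02,.02,.1]);print(n,q)
pickle.dump(D,open("D.pkl","wb"));pickle.dump((lm,wm,gm),open("masks.pkl","wb"))
# lip front edge in the top view: print bright line profile
for y in (-.13,0.0,.13):
  for n in C:
    pass
E
python3 f.py
```

```text
Traceback (most recent call last):
  File "f.py", line 12, in <module>
    lm={"top":green("top",345,375,170,230),"side":green("side",280,330,150,195)}
              ~~~~~^^^^^^^^^^^^^^^^^^^^^^^
  File "f.py", line 11, in green
    h=hs[n];return fill(largest(win((abs(h[...,0]-62)<15)&(h[...,1]>120)&(h[...,2]>40),*w)))
                        ~~~~~~~^^^^^^^^^^^^^^^^^^^^^^^^^^^^^^^^^^^^^^^^^^^^^^^^^^^^^^^^^^^^
  File "f.py", line 6, in largest
    n,l,s,_=cv2.connectedComponentsWithStats(m.astype(np.uint8),connectivity=4);return l==1+np.argmax(s[1:,4])
                                                                                            ~~~~~~~~~^^^^^^^^^
ValueError: attempt to get argmax of an empty sequence
```

```bash
sed -i 's/h=hs\[n\];return.*/b=M[n].astype(int);return fill(largest(win((b[...,1]>b[...,2]+12)\&(b[...,1]>b[...,0]+12),*w)))/' f.py; python3 f.py
```

```text
[np.int64(636), np.int64(774)]
last (array([ 0.44436227, -0.37388953,  0.09573063]), np.float64(0.27141219004336037))
top (array([ 0.44648649, -0.37089259,  0.0879805 ]), np.float64(0.10627989900779589))
side (array([ 0.44795845, -0.38274902,  0.12384326]), np.float64(0.10188942226134634))
[np.int64(2236), np.int64(1477)] [np.float64(2565.0627450980396), np.float64(2279.4196078431373)]
lamp (array([ 0.61084963, -0.030483  , -0.05758421]), np.float64(0.48594920358152294))
top (array([ 0.61019358, -0.02690514, -0.05269858]), np.float64(0.13375312258778171))
side (array([ 0.62837869, -0.03981512, -0.02650642]), np.float64(0.33263211712263474))
[np.int64(561), np.int64(951)]
rack if mate at slot3 (array([ 0.5961949 , -0.02888757, -0.00438541]), np.float64(0.33086433371263224))
top (array([ 0.59956048, -0.02669973, -0.04321   ]), np.float64(0.11302651959339527))
side (array([ 0.60168834, -0.04179266, -0.03881716]), np.float64(0.11445814110663788))
```

```bash
python3 - <<'E'
from h import *
import pickle
M=pickle.load(open("M.pkl","rb"));D=pickle.load(open("D.pkl","rb"));lm,wm,gm=pickle.load(open("masks.pkl","rb"))
for n in C: print(n,fit({n:M[n,"tray",0]},TRAY,D["tray"],bench,[.02,.02,.1]))
o=telemetry.get_obs();Rt=R.from_rotvec(o["orientation"]).as_matrix()
print(np.round(Rt,3).tolist())
out=[]
for n,w in(("side",(340,420,70,150)),("top",(400,512,190,290))):
    im=cv2.resize(M[n][w[2]:w[3],w[0]:w[1]],None,fx=4 if n=="side" else 3,fy=4 if n=="side" else 3,interpolation=cv2.INTER_CUBIC);k=4 if n=="side" else 3
    for d,c in((0,(0,0,255)),(-.1,(255,0,255))):
        for yy in(-.05,.05,0):
            u=(proj(n,o["tcp_pos"]+Rt@[0,yy,d])[0]-[w[0],w[2]]+.5)*k;cv2.circle(im,tuple(int(x) for x in u),3,c,1)
    out.append(cv2.resize(im,(336,336)))
for n,s in(("side",(275,145)),("top",(335,165))):
    k=6;im=cv2.resize(M[n][s[1]:s[1]+56,s[0]:s[0]+56],None,fx=k,fy=k,interpolation=cv2.INTER_CUBIC)
    for p,col in((D["last"],(0,0,255)),(fit({n:lm[n]},LAST,D["last"],bench,[.01,.01,.1])[0],(255,255,255))):
        for q in LAST:
            h=((proj(n,q@bench(p)[0].T+bench(p)[1])-s+.5)*k).astype(np.int32);cv2.polylines(im,[cv2.convexHull(h)],True,col,1)
    out.append(im)
cv2.imwrite("pics/g.png",cv2.resize(np.hstack([np.vstack(out[:2]),np.vstack(out[2:])]),(600,600)))
E
```

```text
side (array([0.4484168 , 0.38037738, 0.13499159]), np.float64(0.027288379480809755))
top (array([0.4514341 , 0.38715758, 0.13793978]), np.float64(0.03632732691759044))
[[0.907, 0.421, 0.0], [0.421, -0.907, 0.0], [0.0, -0.0, -1.0]]
```

View pics/g.png

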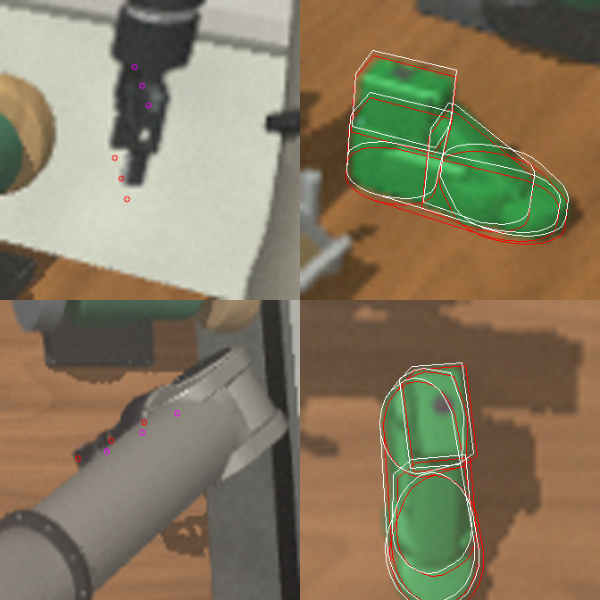

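Side view of the gripper is consistent with the calibration to within a few px. The two cameras disagree by about 10 mm in y, so I'll average them, move, and check with the gripper next to the brush.

```bash
cat > plan.py <<'E'
from h import *
import json
RACK=[.598,-.034,-.048]
def down(yaw): return rz(yaw)@np.diag([1.,-1,-1])
def rackR(dy=0): return rackpose(RACK)[0]@rz(dy)@np.diag([1.,-1,-1])
def rackpt(x,y,z): Rm,t=rackpose(RACK);return t+Rm@[x,y,z]
def plan(wps,start=None):
    """wps: (pos,R,grip,n) ; prints calls of 8 rows"""
    if start is None:
        o=telemetry.get_obs();p=o["tcp_pos"];Q=R.from_rotvec(o["orientation"])
    else: p,Q=start[0],R.from_matrix(start[1])
    rows=[]
    for P,T,g,n in wps:
        T=R.from_matrix(T);d=(Q.inv()*T).as_rotvec();n=max(n,int(np.ceil(np.linalg.norm(P-p)/.040)),int(np.ceil(np.linalg.norm(np.degrees(d))/5.9)))
        for i in range(n):
            w=np.round(np.degrees(d/n)/6,3);q=Q*R.from_rotvec(np.radians(w*6))
            want=p+(P-p)/(n-i); s=np.round(Q.inv().apply(want-p),3)
            rows.append([*w.tolist(),*s.tolist(),g]);p=p+Q.apply(s);Q=q
    while len(rows)%8: rows.append([0]*6+[rows[-1][6]])
    for i in range(0,len(rows),8): print(json.dumps(rows[i:i+8]).replace(" ","").replace("0.0,","0,"))
E
python3 - <<'E'
from plan import *
G=0.5
bp=(-.012,-.157)
pre=rackpt(*bp,.13)
print(pre,rackpt(*bp,.011))
plan([(np.array([.33,-.50,.40]),down(-.2),G,1),(pre,rackR(),G,1)])
E
```

```text
[ 0.52319358 -0.18758757  0.18683854] [ 0.57489486 -0.19007114  0.07968533]
[[-0,-0,0.866,0.013,-0.012,-0.024,0.5],[-0,-0,0.866,0.011,-0.013,-0.024,0.5],[-0,-0,0.866,0.01,-0.014,-0.024,0.5],[-0,-0,0.866,0.009,-0.015,-0.024,0.5],[-0,-0,0.866,0.008,-0.015,-0.024,0.5],[-0,-0,0.866,0.006,-0.016,-0.024,0.5],[-0,-0,0.866,0.005,-0.017,-0.025,0.5],[0.03,0.39,-0.13,0.012,-0.031,0.019,0.5]]
[[0.03,0.39,-0.13,0.011,-0.031,0.02,0.5],[0.03,0.39,-0.13,0.011,-0.031,0.021,0.5],[0.03,0.39,-0.13,0.01,-0.031,0.021,0.5],[0.03,0.39,-0.13,0.01,-0.03,0.022,0.5],[0.03,0.39,-0.13,0.009,-0.03,0.022,0.5],[0.03,0.39,-0.13,0.009,-0.03,0.022,0.5],[0.03,0.39,-0.13,0.009,-0.03,0.023,0.5],[0.03,0.39,-0.13,0.008,-0.03,0.023,0.5]]
[[0.03,0.39,-0.13,0.007,-0.03,0.024,0.5],[0.03,0.39,-0.13,0.007,-0.029,0.024,0.5],[0,0,0,0,0,0,0.5],[0,0,0,0,0,0,0.5],[0,0,0,0,0,0,0.5],[0,0,0,0,0,0,0.5],[0,0,0,0,0,0,0.5],[0,0,0,0,0,0,0.5]]
```

>>> {"api": "apply_moves", "payload": {"moves": [[0, 0, 0.866, 0.013, -0.012, -0.024, 0.5], [0, 0, 0.866, 0.011, -0.013, -0.024, 0.5], [0, 0, 0.866, 0.01, -0.014, -0.024, 0.5], [0, 0, 0.866, 0.009, -0.015, -0.024, 0.5], [0, 0, 0.866, 0.008, -0.015, -0.024, 0.5], [0, 0, 0.866, 0.006, -0.016, -0.024, 0.5], [0, 0, 0.866, 0.005, -0.017, -0.025, 0.5], [0.03, 0.39, -0.13, 0.012, -0.031, 0.019, 0.5]], "grip_force": 60}}

```text
clock: 1.57
tcp_pos: [0.3492, -0.4758, 0.3902]
orientation: [3.114, -0.303, 0.08]
contact_force: [0.1, -1.7, 0.9]
grip_width: 0.0638
gripper_force: 0.0
```

>>> {"api": "apply_moves", "payload": {"moves": [[0.03, 0.39, -0.13, 0.011, -0.031, 0.02, 0.5], [0.03, 0.39, -0.13, 0.011, -0.031, 0.021, 0.5], [0.03, 0.39, -0.13, 0.01, -0.031, 0.021, 0.5], [0.03, 0.39, -0.13, 0.01, -0.03, 0.022, 0.5], [0.03, 0.39, -0.13, 0.009, -0.03, 0.022, 0.5], [0.03, 0.39, -0.13, 0.009, -0.03, 0.022, 0.5], [0.03, 0.39, -0.13, 0.009, -0.03, 0.023, 0.5], [0.03, 0.39, -0.13, 0.008, -0.03, 0.023, 0.5]]}}

```text
clock: 2.23
tcp_pos: [0.4887, -0.2435, 0.226]
orientation: [3.076, -0.117, 0.578]
contact_force: [2.0, -0.7, -1.0]
grip_width: 0.0638
gripper_force: 0.0
```

>>> {"api": "apply_moves", "payload": {"moves": [[0.03, 0.39, -0.13, 0.007, -0.03, 0.024, 0.5], [0.03, 0.39, -0.13, 0.007, -0.029, 0.024, 0.5], [0, 0, 0, 0, 0, 0, 0.5], [0, 0, 0, 0, 0, 0, 0.5], [0, 0, 0, 0, 0, 0, 0.5], [0, 0, 0, 0, 0, 0, 0.5], [0, 0, 0, 0, 0, 0, 0.5], [0, 0, 0, 0, 0, 0, 0.5]]}}

```text
clock: 2.9
tcp_pos: [0.5234, -0.1892, 0.1882]
orientation: [3.05, -0.076, 0.7]
contact_force: [0.7, -1.1, -0.9]
grip_width: 0.0639
gripper_force: 0.0
```

```bash
cat > look.py <<'E'
import sys
from plan import *
def look(name,tw,sw,k,pts=True,extra=()):
    o=telemetry.get_obs();Rt=R.from_rotvec(o["orientation"]).as_matrix();out=[]
    print(o["clock"],np.round(o["tcp_pos"],4),np.round(o["contact_force"],1),round(o["grip_width"],4),o["gripper_force"])
    for n,w in(("top",tw),("side",sw)):
        im=grab_frame(n);im=cv2.resize(im[w[2]:w[3],w[0]:w[1]],None,fx=k,fy=k,interpolation=cv2.INTER_CUBIC)
        L=[(o["tcp_pos"]+Rt@[0,yy,-.013],(0,0,255)) for yy in(-.032,.032)]+[(o["tcp_pos"],(0,255,255))]
        for P,c in L+list(extra):
            u=(proj(n,P)[0]-[w[0],w[2]]+.5)*k;cv2.circle(im,tuple(int(x) for x in u),3,c,1)
        out.append(im)
    h=max(i.shape[0] for i in out);out=[cv2.copyMakeBorder(i,0,h-i.shape[0],0,0,0) for i in out]
    im=np.hstack(out);print(im.shape);cv2.imwrite(f"pics/{name}.png",im)
E
python3 - <<'E'
from look import *
W=(255,255,255)
e=[(rackpt(-.112,y,.018),W) for y in(-.215,-.105,0)]+[(rackpt(x,-.157+s*.025,.045),(255,255,0)) for x in(-.09,.08) for s in(-1,1)]
look("j",(255,345,125,205),(215,295,120,220),4.8,extra=e)
E
```

```text
2.9 [ 0.5234 -0.1892  0.1882] [ 0.7 -1.1 -0.9] 0.0639 0.0
(480, 816, 3)
```

View pics/j.png

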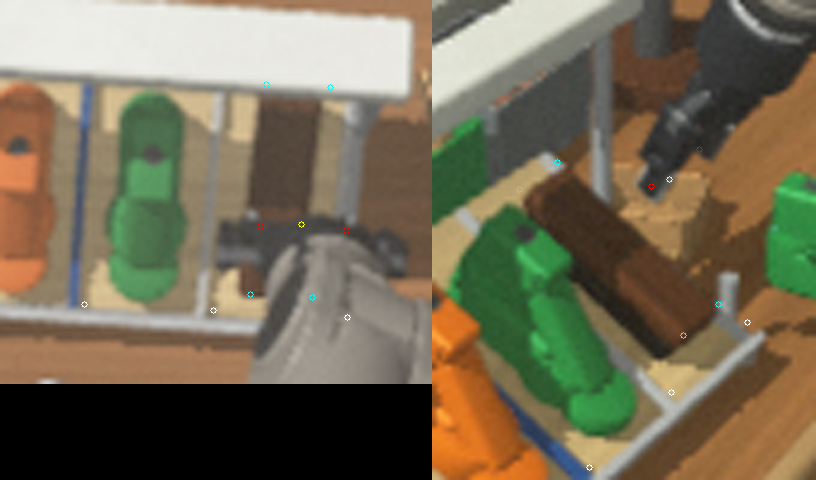

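Top: the brush edges lie about 8 mm to the left of my projection (left edge ≈245 against 258 in the crop). The rack lip is a few mm nearer than projected in both views, so the first rack fit (.593,-.029) was right. I'll descend with the fingers wider.

```bash
sed -i 's/^RACK=.*/RACK=[.593,-.029,-.055]/' plan.py; python3 - <<'E'
from plan import *
bp=(-.012,-.153)
plan([(rackpt(*bp,.10),rackR(),.8,8),(rackpt(*bp,.011),rackR(),.8,6)])
E
```

```text
[[-0.003,-0.001,0.007,-0.001,-0.001,0.004,0.8],[-0.003,-0.001,0.007,-0.001,-0.001,0.003,0.8],[-0.003,-0.001,0.007,-0.001,-0.001,0.004,0.8],[-0.003,-0.001,0.007,-0.001,-0.001,0.003,0.8],[-0.003,-0.001,0.007,-0.001,-0.002,0.004,0.8],[-0.003,-0.001,0.007,-0,-0.001,0.003,0.8],[-0.003,-0.001,0.007,-0.001,-0.002,0.004,0.8],[-0.003,-0.001,0.007,-0,-0.001,0.003,0.8]]
[[0,-0,-0.001,-0,-0,0.015,0.8],[0,-0,-0.001,-0,-0,0.015,0.8],[0,-0,-0.001,-0,-0,0.015,0.8],[0,-0,-0.001,-0,-0,0.015,0.8],[0,-0,-0.001,-0,-0,0.015,0.8],[0,-0,-0.001,-0,-0,0.014,0.8],[0,0,0,0,0,0,0.8],[0,0,0,0,0,0,0.8]]
```

>>> {"api": "apply_moves", "payload": {"moves": [[0, 0, 0.01, -0.001, -0.002, 0.004, 0.8], [0, 0, 0.01, -0.001, -0.002, 0.004, 0.8], [0, 0, 0.01, -0.001, -0.002, 0.004, 0.8], [0, 0, 0.01, -0.001, -0.002, 0.004, 0.8], [0, 0, 0.01, -0.001, -0.001, 0.003, 0.8], [0, 0, 0, 0, -0.001, 0.003, 0.8], [0, 0, 0, 0, 0, 0.003, 0.8], [0, 0, 0, 0, 0, 0.003, 0.8]]}}

```text
clock: 3.67
tcp_pos: [0.5315, -0.1781, 0.1596]
orientation: [3.052, -0.08, 0.699]
contact_force: [-0.1, 0.2, 0.4]
grip_width: 0.0765
gripper_force: 0.0
```

>>> {"api": "apply_moves", "payload": {"moves": [[0, 0, 0, 0, 0, 0.012, 0.8], [0, 0, 0, 0, 0, 0.012, 0.8], [0, 0, 0, 0, 0, 0.012, 0.8], [0, 0, 0, 0, 0, 0.012, 0.8], [0, 0, 0, 0, 0, 0.012, 0.8], [0, 0, 0, 0, 0, 0.012, 0.8], [0, 0, 0, 0, 0, 0.01, 0.8], [0, 0, 0, 0, 0, 0.005, 0.8]]}}

```text
clock: 4.33
tcp_pos: [0.5635, -0.1789, 0.0919]
orientation: [3.06, -0.081, 0.689]
contact_force: [-0.1, 0.1, 0.5]
grip_width: 0.0767
gripper_force: 0.0
```

>>> {"api": "apply_moves", "payload": {"moves": [[0, 0, 0, 0, 0, 0, 0.8], [0, 0, 0, 0, 0, 0, -0.5], [0, 0, 0, 0, 0, 0, -0.5], [0, 0, 0, 0, 0, 0, -0.5], [0, 0, 0, 0, 0, 0, -0.5], [0, 0, 0, 0, 0, 0, -0.5], [0, 0, 0, 0, 0, 0, -0.5], [0, 0, 0, 0, 0, 0, -0.5]]}}

```text
clock: 5.0
tcp_pos: [0.5629, -0.1796, 0.0933]
orientation: [3.06, -0.083, 0.691]
contact_force: [-4.0, -0.4, 6.4]
grip_width: 0.0486
gripper_force: 62.7
```

```bash
python3 - <<'E'
from plan import *
o=telemetry.get_obs();Rm,t=rackpose(RACK);print(Rm.T@(o["tcp_pos"]-t), Rm.T@R.from_rotvec(o["orientation"]).as_matrix())
E
```

```text
[-0.01161422 -0.15203231  0.02595721] [[ 0.99998058 -0.00109013 -0.00613675]
 [-0.00103883 -0.99996454  0.0083565 ]
 [-0.00614564 -0.00834996 -0.99994625]]
```

>>> {"api": "apply_moves", "payload": {"moves": [[0, 0, 0, 0, 0, 0, 0.8], [0, 0, 0, 0, 0, 0, 0.8], [0, 0, 0, 0, 0, 0, 0.8], [0, 0, 0, 0, 0, 0, 0.8], [0, 0, 0, 0, 0, 0.005, 0.8], [0, 0, 0, 0, 0, 0.005, 0.8], [0, 0, 0, 0, 0, 0.005, 0.8], [0, 0, 0, 0, 0, 0, 0.8]]}}

```text
clock: 5.67
tcp_pos: [0.5696, -0.1786, 0.0782]
orientation: [3.061, -0.08, 0.688]
contact_force: [0.2, -0.0, -0.4]
grip_width: 0.0771
gripper_force: 0.0
```

>>> {"api": "apply_moves", "payload": {"moves": [[0, 0, 0, 0, 0, 0, 0.8], [0, 0, 0, 0, 0, 0, -0.5], [0, 0, 0, 0, 0, 0, -0.5], [0, 0, 0, 0, 0, 0, -0.5], [0, 0, 0, 0, 0, 0, -0.5], [0, 0, 0, 0, 0, 0, -0.5], [0, 0, 0, 0, 0, 0, -0.5], [0, 0, 0, 0, 0, 0, -0.5]]}}

```text
clock: 6.33
tcp_pos: [0.5694, -0.1792, 0.0796]
orientation: [3.06, -0.082, 0.69]
contact_force: [-3.3, 1.1, 5.2]
grip_width: 0.0493
gripper_force: 62.0
```

```bash
python3 - <<'E'
from plan import *
x,y=-.0115,-.152
print("lift");plan([(rackpt(x,y,.07),rackR(),-.5,4),(rackpt(x-.08,y,.18),rackR(),-.5,4)])
print("xfer");plan([(np.array([.42,-.10,.36]),down(0),-.5,8),(np.array([.44,.38,.30]),down(.13),-.5,15)],start=(rackpt(x-.08,y,.18),rackR()))
E
```

```text
lift
[[-0.022,0.016,-0.001,-0,0,-0.015,-0.5],[-0.022,0.016,-0.001,-0,0,-0.015,-0.5],[-0.022,0.016,-0.001,0,0,-0.015,-0.5],[-0.022,0.016,-0.001,0,0,-0.014,-0.5],[0,-0,-0,-0.02,0,-0.028,-0.5],[0,-0,-0,-0.02,0,-0.027,-0.5],[0,-0,-0,-0.02,0,-0.028,-0.5],[0,-0,-0,-0.02,0,-0.027,-0.5]]
xfer
[[0.015,-0.537,-0.065,0.008,-0.009,-0.019,-0.5],[0.015,-0.537,-0.065,0.007,-0.009,-0.019,-0.5],[0.015,-0.537,-0.065,0.006,-0.009,-0.019,-0.5],[0.015,-0.537,-0.065,0.005,-0.009,-0.02,-0.5],[0.015,-0.537,-0.065,0.004,-0.009,-0.02,-0.5],[0.015,-0.537,-0.065,0.003,-0.009,-0.02,-0.5],[0.015,-0.537,-0.065,0.001,-0.009,-0.02,-0.5],[0.015,-0.537,-0.065,0,-0.008,-0.021,-0.5]]
[[-0,-0,-0.082,0.001,-0.032,0.004,-0.5],[-0,-0,-0.082,0.002,-0.032,0.004,-0.5],[-0,-0,-0.082,0.002,-0.032,0.004,-0.5],[-0,-0,-0.082,0.002,-0.032,0.004,-0.5],[-0,-0,-0.082,0.002,-0.032,0.004,-0.5],[-0,-0,-0.082,0.003,-0.032,0.004,-0.5],[-0,-0,-0.082,0.003,-0.032,0.004,-0.5],[-0,-0,-0.082,0.003,-0.032,0.004,-0.5]]
[[-0,-0,-0.082,0.004,-0.032,0.004,-0.5],[-0,-0,-0.082,0.004,-0.032,0.004,-0.5],[-0,-0,-0.082,0.004,-0.032,0.004,-0.5],[-0,-0,-0.082,0.004,-0.032,0.004,-0.5],[-0,-0,-0.082,0.005,-0.031,0.004,-0.5],[-0,-0,-0.082,0.005,-0.032,0.004,-0.5],[-0,-0,-0.082,0.005,-0.031,0.004,-0.5],[0,0,0,0,0,0,-0.5]]
```

>>> {"api": "apply_moves", "payload": {"moves": [[0, 0, 0, 0, 0, -0.01, -0.5], [0, 0, 0, 0, 0, -0.015, -0.5], [0, 0, 0, 0, 0, -0.015, -0.5], [0, 0, 0, 0, 0, -0.02, -0.5], [0, 0, 0, -0.02, 0, -0.028, -0.5], [0, 0, 0, -0.02, 0, -0.028, -0.5], [0, 0, 0, -0.02, 0, -0.028, -0.5], [0, 0, 0, -0.02, 0, -0.028, -0.5]]}}

```text
clock: 7.0
tcp_pos: [0.4276, -0.1723, 0.1962]
orientation: [3.063, -0.082, 0.685]
contact_force: [0.2, 1.2, -1.8]
grip_width: 0.0498
gripper_force: 62.5
```

>>> {"api": "apply_moves", "payload": {"moves": [[0.015, -0.537, -0.065, 0.008, -0.009, -0.019, -0.5], [0.015, -0.537, -0.065, 0.007, -0.009, -0.019, -0.5], [0.015, -0.537, -0.065, 0.006, -0.009, -0.019, -0.5], [0.015, -0.537, -0.065, 0.005, -0.009, -0.02, -0.5], [0.015, -0.537, -0.065, 0.004, -0.009, -0.02, -0.5], [0.015, -0.537, -0.065, 0.003, -0.009, -0.02, -0.5], [0.015, -0.537, -0.065, 0.001, -0.009, -0.02, -0.5], [0.015, -0.537, -0.065, 0, -0.008, -0.021, -0.5]]}}

```text
clock: 7.67
tcp_pos: [0.4257, -0.1024, 0.36]
orientation: [-3.131, -0.009, 0.01]
contact_force: [0.2, 0.3, -2.3]
grip_width: 0.0497
gripper_force: 62.6
```

>>> {"api": "apply_moves", "payload": {"moves": [[0, 0, -0.082, 0.001, -0.032, 0.004, -0.5], [0, 0, -0.082, 0.002, -0.032, 0.004, -0.5], [0, 0, -0.082, 0.002, -0.032, 0.004, -0.5], [0, 0, -0.082, 0.002, -0.032, 0.004, -0.5], [0, 0, -0.082, 0.002, -0.032, 0.004, -0.5], [0, 0, -0.082, 0.003, -0.032, 0.004, -0.5], [0, 0, -0.082, 0.003, -0.032, 0.004, -0.5], [0, 0, -0.082, 0.003, -0.032, 0.004, -0.5]]}}

```text
clock: 8.33
tcp_pos: [0.4347, 0.1551, 0.3294]
orientation: [-3.129, -0.116, 0.005]
contact_force: [1.0, 0.4, -1.1]
grip_width: 0.0494
gripper_force: 62.7
```

>>> {"api": "apply_moves", "payload": {"moves": [[0, 0, -0.082, 0.004, -0.032, 0.004, -0.5], [0, 0, -0.082, 0.004, -0.032, 0.004, -0.5], [0, 0, -0.082, 0.004, -0.032, 0.004, -0.5], [0, 0, -0.082, 0.004, -0.032, 0.004, -0.5], [0, 0, -0.082, 0.005, -0.031, 0.004, -0.5], [0, 0, -0.082, 0.005, -0.032, 0.004, -0.5], [0, 0, -0.082, 0.005, -0.031, 0.004, -0.5], [0, 0, 0, 0, 0, 0, -0.5]]}}

```text
clock: 9.0
tcp_pos: [0.4412, 0.3849, 0.3025]
orientation: [-3.121, -0.222, 0.008]
contact_force: [0.2, 1.3, -1.6]
grip_width: 0.0497
gripper_force: 62.8
```

```bash
python3 - <<'E'
from look import *
W=(255,255,255);Rm,t=bench([.4505,.386,.136])
e=[(t+Rm@q,W) for q in box(-.1175,.1175,-.0675,.0675,.035,.036)]
look("k",(140,220,140,240),(120,240,240,360),4,extra=e)
plan([(np.array([.447,.385,.12]),down(.134),-.5,7),(np.array([.447,.385,.024]),down(.134),-.5,9)])
E
```

```text
9.0 [0.4412 0.3849 0.3025] [ 0.2  1.3 -1.6] 0.0497 62.7754282951355
(480, 800, 3)
[[-0.013,0.005,0.004,0.001,-0.001,0.026,-0.5],[-0.013,0.005,0.004,0.001,-0,0.026,-0.5],[-0.013,0.005,0.004,0.001,-0.001,0.026,-0.5],[-0.013,0.005,0.004,0.001,-0.001,0.026,-0.5],[-0.013,0.005,0.004,0,-0,0.026,-0.5],[-0.013,0.005,0.004,0.001,-0.001,0.027,-0.5],[-0.013,0.005,0.004,0,-0,0.026,-0.5],[-0,-0,-0,0,-0,0.011,-0.5]]
[[-0,-0,-0,0,-0,0.011,-0.5],[-0,-0,-0,0,-0,0.011,-0.5],[-0,-0,-0,0,-0,0.011,-0.5],[-0,-0,-0,0,-0,0.01,-0.5],[-0,-0,-0,0,-0,0.011,-0.5],[-0,-0,-0,0,-0,0.01,-0.5],[-0,-0,-0,0,-0,0.011,-0.5],[-0,-0,-0,0,-0,0.01,-0.5]]
```

View pics/k.png

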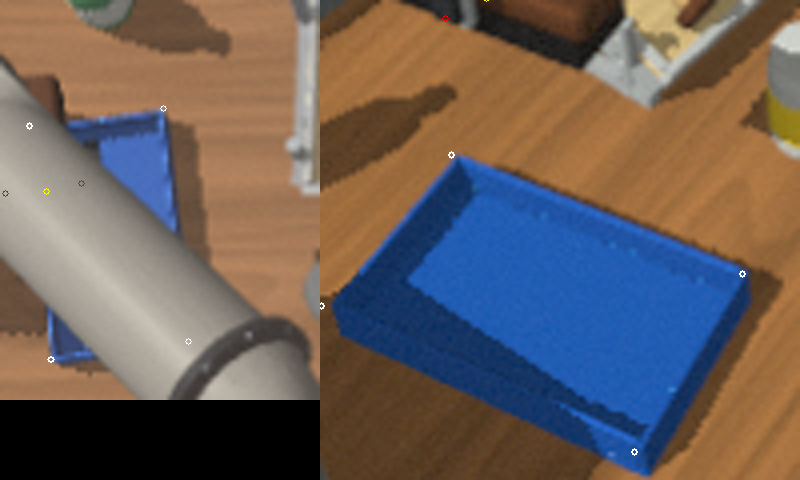

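Top: tray outline matches ((163,108),(51,359)); side is within 3 px. The brush is held in line with the tray, so I'll lower it.

>>> {"api": "apply_moves", "payload": {"moves": [[0, 0, 0, 0.001, 0, 0.026, -0.5], [0, 0, 0, 0.001, 0, 0.026, -0.5], [0, 0, 0, 0.001, 0, 0.026, -0.5], [0, 0, 0, 0.001, 0, 0.026, -0.5], [0, 0, 0, 0.001, 0, 0.026, -0.5], [0, 0, 0, 0.001, 0, 0.026, -0.5], [0, 0, 0, 0, 0, 0.026, -0.5], [0, 0, 0, 0, 0, 0.011, -0.5]]}}

```text
clock: 9.77
tcp_pos: [0.4482, 0.378, 0.1083]
orientation: [-3.128, -0.207, 0.009]
contact_force: [-0.3, -1.1, -2.3]
grip_width: 0.0493
gripper_force: 62.6
```

>>> {"api": "apply_moves", "payload": {"moves": [[0, 0, 0, 0, 0, 0.012, -0.5], [0, 0, 0, 0, 0, 0.012, -0.5], [0, 0, 0, 0, 0, 0.012, -0.5], [0, 0, 0, 0, 0, 0.01, -0.5], [0, 0, 0, 0, 0, 0.01, -0.5], [0, 0, 0, 0, 0, 0.01, -0.5], [0, 0, 0, 0, 0, 0.005, -0.5], [0, 0, 0, 0, 0, 0, -0.5]]}}

```text
clock: 10.43
tcp_pos: [0.4481, 0.3816, 0.0389]
orientation: [-3.125, -0.211, 0.007]
contact_force: [-0.0, -0.2, -2.6]
grip_width: 0.0495
gripper_force: 62.6
```

>>> {"api": "apply_moves", "payload": {"moves": [[0, 0, 0, 0, 0, 0.004, -0.5], [0, 0, 0, 0, 0, 0.004, -0.5], [0, 0, 0, 0, 0, 0.003, -0.5], [0, 0, 0, 0, 0, 0.002, -0.5], [0, 0, 0, 0, 0, 0.001, -0.5], [0, 0, 0, 0, 0, 0.001, -0.5], [0, 0, 0, 0, 0, 0, -0.5], [0, 0, 0, 0, 0, 0, -0.5]]}}

```text
clock: 11.1
tcp_pos: [0.4487, 0.3823, 0.0253]
orientation: [-3.123, -0.21, 0.005]
contact_force: [-0.6, -0.1, -1.8]
grip_width: 0.0494
gripper_force: 62.6
```

>>> {"api": "apply_moves", "payload": {"moves": [[0, 0, 0, 0, 0, 0.002, -0.5], [0, 0, 0, 0, 0, 0.002, -0.5], [0, 0, 0, 0, 0, 0.001, -0.5], [0, 0, 0, 0, 0, 0.001, -0.5], [0, 0, 0, 0, 0, 0, -0.5], [0, 0, 0, 0, 0, 0, -0.5], [0, 0, 0, 0, 0, 0, -0.5], [0, 0, 0, 0, 0, 0, -0.5]]}}

```text
clock: 11.77
tcp_pos: [0.4487, 0.3824, 0.0193]
orientation: [-3.123, -0.21, 0.005]
contact_force: [0.2, -0.6, -2.3]
grip_width: 0.0493
gripper_force: 62.6
```

>>> {"api": "apply_moves", "payload": {"moves": [[0, 0, 0, 0, 0, 0, 0.5], [0, 0, 0, 0, 0, 0, 0.5], [0, 0, 0, 0, 0, 0, 0.5], [0, 0, 0, 0, 0, 0, 0.5], [0, 0, 0, 0, 0, -0.01, 0.5], [0, 0, 0, 0, 0, -0.02, 0.5], [0, 0, 0, 0, 0, -0.03, 0.5], [0, 0, 0, 0, 0, -0.04, 0.5]]}}

```text
clock: 12.43
tcp_pos: [0.4476, 0.3799, 0.1188]
orientation: [-3.126, -0.211, 0.01]
contact_force: [0.4, 0.7, -0.2]
grip_width: 0.0642
gripper_force: 0.0
```

>>> {"api": "apply_moves", "payload": {"moves": [[0, 0, 0, 0, 0, -0.04, 0.5], [0, 0, 0, 0, 0, -0.04, 0.5], [0, 0, 0, 0, 0, -0.04, 0.5], [0, 0, 0, 0, 0, -0.04, 0.5], [0, 0, 0, 0, 0, -0.04, 0.5], [0, 0, 0, 0, 0, -0.04, 0.5], [0, 0, 0, 0, 0, 0, 0.5], [0, 0, 0, 0, 0, 0, 0.5]]}}

```text
clock: 13.1
tcp_pos: [0.4507, 0.3793, 0.363]
orientation: [-3.119, -0.21, -0.003]
contact_force: [0.0, -0.4, -0.3]
grip_width: 0.0643
gripper_force: 0.0
```

```bash
python3 - <<'E'
from plan import *
D=[.446,-.376,.10]
Rm,t=bench(D)
g=t+Rm@[.042,0,.19]
print(g)
plan([(np.array([.43,.0,.36]),down(.1),.3,8),(g,down(.1),.3,8)])
E
```

```text
[ 0.48779017 -0.371807    0.19      ]
[[-0.015,-0.003,0.033,-0.007,0.037,-0,0.3],[-0.015,-0.003,0.033,-0.007,0.037,-0,0.3],[-0.015,-0.003,0.033,-0.007,0.037,-0,0.3],[-0.015,-0.003,0.033,-0.007,0.038,-0,0.3],[-0.015,-0.003,0.033,-0.007,0.037,-0,0.3],[-0.015,-0.003,0.033,-0.006,0.038,-0,0.3],[-0.015,-0.003,0.033,-0.006,0.038,-0,0.3],[-0.015,-0.003,0.033,-0.006,0.037,-0,0.3]]
[[-0.015,-0.003,0.033,-0.006,0.038,-0,0.3],[-0.015,-0.003,0.033,-0.006,0.037,-0,0.3],[0,0,-0,0.002,0.034,0.015,0.3],[0,0,-0,0.002,0.034,0.015,0.3],[0,0,-0,0.002,0.034,0.016,0.3],[0,0,-0,0.002,0.034,0.015,0.3],[0,0,-0,0.002,0.034,0.016,0.3],[0,0,-0,0.002,0.034,0.015,0.3]]
[[0,0,-0,0.002,0.034,0.016,0.3],[0,0,-0,0.002,0.034,0.015,0.3],[0,0,-0,0.001,0.035,0.016,0.3],[0,0,-0,0.002,0.034,0.015,0.3],[0,0,-0,0.001,0.035,0.016,0.3],[0,0,0,0,0,0,0.3],[0,0,0,0,0,0,0.3],[0,0,0,0,0,0,0.3]]
```

>>> {"api": "apply_moves", "payload": {"moves": [[0, 0, 0.033, -0.007, 0.037, 0, 0.6], [0, 0, 0.033, -0.007, 0.037, 0, 0.6], [0, 0, 0.033, -0.007, 0.037, 0, 0.6], [0, 0, 0.033, -0.007, 0.037, 0, 0.6], [0, 0, 0.033, -0.007, 0.037, 0, 0.6], [0, 0, 0.033, -0.007, 0.037, 0, 0.6], [0, 0, 0.033, -0.006, 0.037, 0, 0.6], [0, 0, 0.033, -0.006, 0.037, 0, 0.6]]}}

```text
clock: 13.77
tcp_pos: [0.431, 0.0762, 0.3548]
orientation: [-3.127, -0.167, 0.008]
contact_force: [0.9, -0.7, -1.1]
grip_width: 0.069
gripper_force: 0.0
```

>>> {"api": "apply_moves", "payload": {"moves": [[0, 0, 0.033, -0.006, 0.038, 0, 0.6], [0, 0, 0.033, -0.006, 0.038, 0, 0.6], [0, 0, 0, 0.002, 0.034, 0.015, 0.6], [0, 0, 0, 0.002, 0.034, 0.015, 0.6], [0, 0, 0, 0.002, 0.034, 0.015, 0.6], [0, 0, 0, 0.002, 0.034, 0.015, 0.6], [0, 0, 0, 0.002, 0.034, 0.015, 0.6], [0, 0, 0, 0.002, 0.034, 0.015, 0.6]]}}

```text
clock: 14.43
tcp_pos: [0.4593, -0.2006, 0.2612]
orientation: [-3.126, -0.157, 0.008]
contact_force: [0.9, 0.1, -0.8]
grip_width: 0.0677
gripper_force: 0.0
```

>>> {"api": "apply_moves", "payload": {"moves": [[0, 0, 0, 0.002, 0.034, 0.015, 0.6], [0, 0, 0, 0.002, 0.034, 0.015, 0.6], [0, 0, 0, 0.002, 0.034, 0.015, 0.6], [0, 0, 0, 0.002, 0.034, 0.015, 0.6], [0, 0, 0, 0.002, 0.035, 0.015, 0.6], [0, 0, 0, 0, 0, 0, 0.6], [0, 0, 0, 0, 0, 0, 0.6], [0, 0, 0, 0, 0, 0, 0.6]]}}

```text
clock: 15.1
tcp_pos: [0.4864, -0.3668, 0.1849]
orientation: [-3.125, -0.156, 0.008]
contact_force: [0.2, 0.8, 0.2]
grip_width: 0.0682
gripper_force: 0.0
```

```bash
python3 - <<'E'
from look import *
W=(255,255,255);Rm,t=bench([.446,-.374,.10])
e=[(t+Rm@q,W) for q in box(.012,.078,-.018,.018,.097,.0975)]+[(t+Rm@np.array([-.088,0,.01]),W)]
look("l",(320,410,140,240),(270,370,110,210),4,extra=e)
plan([(t+Rm@[.042,0,.12],down(.1),.6,6),(t+Rm@[.042,0,.064],down(.1),.6,8)])
E
```

```text
15.1 [ 0.4864 -0.3668  0.1849] [0.2 0.8 0.2] 0.0682 0.0
(400, 760, 3)
[[-0.019,0.004,0.003,0,0.001,0.011,0.6],[-0.019,0.004,0.003,0,0.001,0.011,0.6],[-0.019,0.004,0.003,0,0.001,0.011,0.6],[-0.019,0.004,0.003,0,0,0.011,0.6],[-0.019,0.004,0.003,0,0.001,0.011,0.6],[-0.019,0.004,0.003,0,0,0.011,0.6],[-0,-0,-0,0,0,0.007,0.6],[-0,-0,-0,0,0,0.007,0.6]]
[[-0,-0,-0,0,0,0.007,0.6],[-0,-0,-0,0,0,0.007,0.6],[-0,-0,-0,0,0,0.007,0.6],[-0,-0,-0,0,0,0.007,0.6],[-0,-0,-0,0,0,0.007,0.6],[-0,-0,-0,0,0,0.007,0.6],[0,0,0,0,0,0,0.6],[0,0,0,0,0,0,0.6]]
```

View pics/l.png

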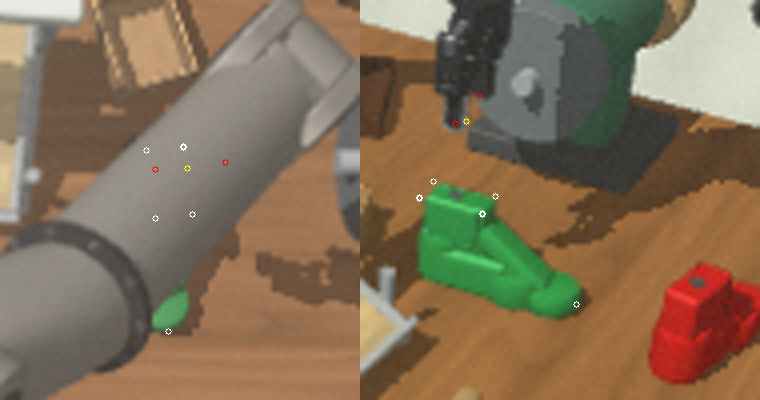

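Side: the ankle block's top face (427–495, 183–215) coincides with my projected corners, and the gripper is above it; I'll descend.

>>> {"api": "apply_moves", "payload": {"moves": [[0, 0, 0, 0, 0.001, 0.011, 0.6], [0, 0, 0, 0, 0.001, 0.011, 0.6], [0, 0, 0, 0, 0.001, 0.011, 0.6], [0, 0, 0, 0, 0, 0.011, 0.6], [0, 0, 0, 0, 0, 0.011, 0.6], [0, 0, 0, 0, 0, 0.011, 0.6], [0, 0, 0, 0, 0, 0.008, 0.6], [0, 0, 0, 0, 0, 0.006, 0.6]]}}

```text
clock: 15.87
tcp_pos: [0.4867, -0.3695, 0.1044]
orientation: [-3.126, -0.156, 0.007]
contact_force: [-0.5, 0.2, -0.3]
grip_width: 0.0681
gripper_force: 0.0
```

>>> {"api": "apply_moves", "payload": {"moves": [[0, 0, 0, 0, 0, 0.007, 0.6], [0, 0, 0, 0, 0, 0.007, 0.6], [0, 0, 0, 0, 0, 0.007, 0.6], [0, 0, 0, 0, 0, 0.007, 0.6], [0, 0, 0, 0, 0, 0.005, 0.6], [0, 0, 0, 0, 0, 0.003, 0.6], [0, 0, 0, 0, 0, 0, 0.6], [0, 0, 0, 0, 0, 0, 0.6]]}}

```text
clock: 16.53
tcp_pos: [0.4871, -0.3695, 0.0699]
orientation: [-3.127, -0.156, 0.005]
contact_force: [0.3, -0.3, -0.4]
grip_width: 0.068
gripper_force: 0.0
```

>>> {"api": "apply_moves", "payload": {"moves": [[0, 0, 0, 0, 0, 0.003, 0.6], [0, 0, 0, 0, 0, 0.003, 0.6], [0, 0, 0, 0, 0, 0, 0.6], [0, 0, 0, 0, 0, 0, -0.8], [0, 0, 0, 0, 0, 0, -0.8], [0, 0, 0, 0, 0, 0, -0.8], [0, 0, 0, 0, 0, 0, -0.8], [0, 0, 0, 0, 0, 0, -0.8]], "grip_force": 80}}

```text
clock: 17.2
tcp_pos: [0.4872, -0.3696, 0.0643]
orientation: [-3.127, -0.156, 0.004]
contact_force: [-0.2, -0.7, 2.5]
grip_width: 0.0356
gripper_force: 79.0
```

>>> {"api": "apply_moves", "payload": {"moves": [[0, 0, 0, 0, 0, 0, -0.8], [0, 0, 0, 0, 0, 0, -0.8], [0, 0, 0, 0, 0, 0, -0.8], [0, 0, 0, 0, 0, -0.002, -0.8], [0, 0, 0, 0, 0, -0.005, -0.8], [0, 0, 0, 0, 0, -0.01, -0.8], [0, 0, 0, 0, 0, -0.01, -0.8], [0, 0, 0, 0, 0, -0.01, -0.8]]}}

```text
clock: 17.87
tcp_pos: [0.4871, -0.3697, 0.1019]
orientation: [-3.127, -0.156, 0.005]
contact_force: [0.5, 0.2, -2.7]
grip_width: 0.035
gripper_force: 79.4
```

```bash
python3 - <<'E'
from plan import *
ox=.0416
pre=rackpt(-.046+ox,-.1575,.0643+.12)
print(pre)
plan([(np.array([.44,-.33,.30]),down(.05),-.8,8),(pre,rackR(),-.8,8)])
E
```

```text
[ 0.50034296 -0.18163724  0.23903855]
[[-0.013,0.004,0.06,-0.005,-0.006,-0.025,-0.8],[-0.013,0.004,0.06,-0.006,-0.006,-0.025,-0.8],[-0.013,0.004,0.06,-0.005,-0.006,-0.025,-0.8],[-0.013,0.004,0.06,-0.006,-0.005,-0.025,-0.8],[-0.013,0.004,0.06,-0.005,-0.005,-0.024,-0.8],[-0.013,0.004,0.06,-0.006,-0.006,-0.025,-0.8],[-0.013,0.004,0.06,-0.006,-0.005,-0.024,-0.8],[-0.013,0.004,0.06,-0.005,-0.006,-0.025,-0.8]]
[[-0.028,0.536,0.123,0.008,-0.018,0.008,-0.8],[-0.028,0.536,0.123,0.008,-0.018,0.008,-0.8],[-0.028,0.536,0.123,0.007,-0.018,0.008,-0.8],[-0.028,0.536,0.123,0.006,-0.019,0.009,-0.8],[-0.028,0.536,0.123,0.006,-0.019,0.009,-0.8],[-0.028,0.536,0.123,0.005,-0.019,0.009,-0.8],[-0.028,0.536,0.123,0.004,-0.018,0.01,-0.8],[-0.028,0.536,0.123,0.003,-0.019,0.009,-0.8]]
```

>>> {"api": "apply_moves", "payload": {"moves": [[-0.013, 0.004, 0.06, -0.005, -0.006, -0.025, -0.8], [-0.013, 0.004, 0.06, -0.006, -0.006, -0.025, -0.8], [-0.013, 0.004, 0.06, -0.005, -0.006, -0.025, -0.8], [-0.013, 0.004, 0.06, -0.006, -0.005, -0.025, -0.8], [-0.013, 0.004, 0.06, -0.005, -0.005, -0.024, -0.8], [-0.013, 0.004, 0.06, -0.006, -0.006, -0.025, -0.8], [-0.013, 0.004, 0.06, -0.006, -0.005, -0.024, -0.8], [-0.013, 0.004, 0.06, -0.005, -0.006, -0.025, -0.8]]}}

```text
clock: 18.53
tcp_pos: [0.439, -0.3296, 0.3012]
orientation: [-3.141, -0.076, -0.002]
contact_force: [0.3, 0.4, -3.4]
grip_width: 0.0351
gripper_force: 80.4
```

>>> {"api": "apply_moves", "payload": {"moves": [[-0.028, 0.536, 0.123, 0.008, -0.018, 0.008, -0.8], [-0.028, 0.536, 0.123, 0.008, -0.018, 0.008, -0.8], [-0.028, 0.536, 0.123, 0.007, -0.018, 0.008, -0.8], [-0.028, 0.536, 0.123, 0.006, -0.019, 0.009, -0.8], [-0.028, 0.536, 0.123, 0.006, -0.019, 0.009, -0.8], [-0.028, 0.536, 0.123, 0.005, -0.019, 0.009, -0.8], [-0.028, 0.536, 0.123, 0.004, -0.018, 0.01, -0.8], [-0.028, 0.536, 0.123, 0.003, -0.019, 0.009, -0.8]]}}

```text
clock: 19.2
tcp_pos: [0.4995, -0.1809, 0.2388]
orientation: [3.049, -0.087, 0.703]
contact_force: [0.4, -0.1, -3.7]
grip_width: 0.0355
gripper_force: 80.5
```

>>> {"api": "apply_moves", "payload": {"moves": [[0, 0, 0, 0, 0, 0, -0.8], [0, 0, 0, 0, 0, 0, -0.8], [0, 0, 0, 0, 0, 0, -0.8], [0, 0, 0, 0, 0, 0, -0.8], [0, 0, 0, 0, 0, 0, -0.8], [0, 0, 0, 0, 0, 0, -0.8], [0, 0, 0, 0, 0, 0, -0.8], [0, 0, 0, 0, 0, 0, -0.8]]}}

```text
clock: 19.87
tcp_pos: [0.4998, -0.1818, 0.2383]
orientation: [3.049, -0.085, 0.698]
contact_force: [0.7, 0.2, -2.6]
grip_width: 0.0348
gripper_force: 80.6
```

```bash
python3 - <<'E'
from look import *
W=(255,255,255);o=telemetry.get_obs();Rt=R.from_rotvec(o["orientation"]).as_matrix();Rl=Rt@np.diag([1,-1,-1])
t=o["tcp_pos"]-Rl@[.0416,0,.0643]
L=[(t+Rl@q,(255,0,255)) for q in box(.012,.078,-.018,.018,.097,.0975)]+[(t+Rl@np.array(q),(255,0,255)) for q in((-.088,0,.01),(.085,0,.01))]
e=L+[(rackpt(-.112,y,.018),W) for y in(-.215,-.105,0)]+[(rackpt(.12,y,0),W) for y in(-.215,-.105,0)]+[(rackpt(-.016-.088,y,.01),(255,255,0)) for y in(-.0525,-.1575)]
look("m",(255,345,125,205),(215,325,105,225),4,extra=e)
Rm,tt=rackpose(RACK);print(Rm.T@(t-tt),np.round(Rm.T@Rl,3).tolist())
Tp=lambda x,z:rackpt(x+.0416,-.1575,z+.0643)
plan([(Tp(-.025,.07),rackR(),-.8,8),(Tp(-.016,.025),rackR(),-.8,8)])
E
```

```text
19.8667 [ 0.4998 -0.1818  0.2383] [ 0.7  0.2 -2.6] 0.0348 80.55899977684021
(480, 800, 3)
[-0.04680168 -0.15766725  0.11951819] [[1.0, 0.001, 0.0], [-0.001, 1.0, 0.0], [-0.0, -0.0, 1.0]]
[[-0,0,-0.001,0.003,-0,0.006,-0.8],[-0,0,-0.001,0.003,-0,0.006,-0.8],[-0,0,-0.001,0.003,-0,0.006,-0.8],[-0,0,-0.001,0.003,-0,0.006,-0.8],[-0,0,-0.001,0.002,-0,0.006,-0.8],[-0,0,-0.001,0.003,-0,0.006,-0.8],[-0,0,-0.001,0.002,-0,0.007,-0.8],[-0,0,-0.001,0.003,-0,0.006,-0.8]]
[[-0,0,0,0.001,-0,0.006,-0.8],[-0,0,0,0.001,-0,0.006,-0.8],[-0,0,0,0.001,-0,0.006,-0.8],[-0,0,0,0.001,-0,0.005,-0.8],[-0,0,0,0.001,-0,0.006,-0.8],[-0,0,0,0.001,-0,0.005,-0.8],[-0,0,0,0.001,-0,0.006,-0.8],[-0,0,0,0.002,-0,0.005,-0.8]]
```

View pics/m.png

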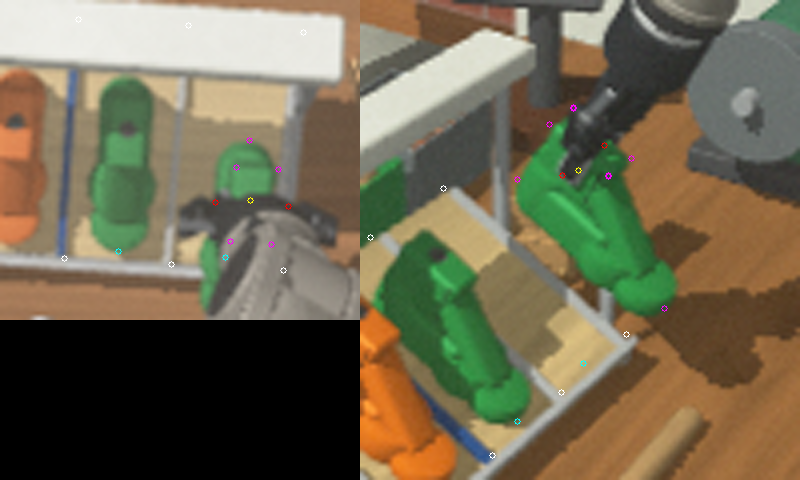

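Side: the held last's toe (665,312) and block match the projection, and the mate's toe and the lip are within 1–2 px. Slot 4 is clear, so I'll lower it.

>>> {"api": "apply_moves", "payload": {"moves": [[0, 0, 0, 0.003, 0, 0.006, -0.8], [0, 0, 0, 0.003, 0, 0.006, -0.8], [0, 0, 0, 0.003, 0, 0.006, -0.8], [0, 0, 0, 0.003, 0, 0.006, -0.8], [0, 0, 0, 0.003, 0, 0.006, -0.8], [0, 0, 0, 0.003, 0, 0.006, -0.8], [0, 0, 0, 0.002, 0, 0.006, -0.8], [0, 0, 0, 0.002, 0, 0.006, -0.8]]}}

```text
clock: 20.63
tcp_pos: [0.541, -0.1837, 0.2039]
orientation: [3.05, -0.084, 0.697]
contact_force: [-0.4, 0.1, -3.5]
grip_width: 0.0348
gripper_force: 80.6
```

>>> {"api": "apply_moves", "payload": {"moves": [[0, 0, 0, 0.001, 0, 0.006, -0.8], [0, 0, 0, 0.001, 0, 0.006, -0.8], [0, 0, 0, 0.001, 0, 0.006, -0.8], [0, 0, 0, 0.001, 0, 0.006, -0.8], [0, 0, 0, 0.001, 0, 0.006, -0.8], [0, 0, 0, 0.001, 0, 0.006, -0.8], [0, 0, 0, 0.001, 0, 0.006, -0.8], [0, 0, 0, 0.001, 0, 0.006, -0.8]]}}

```text
clock: 21.3
tcp_pos: [0.5688, -0.1852, 0.1643]
orientation: [3.05, -0.084, 0.698]
contact_force: [-0.1, 0.4, -3.3]
grip_width: 0.0349
gripper_force: 80.6
```

>>> {"api": "apply_moves", "payload": {"moves": [[0, 0, 0, 0, 0, 0.003, -0.8], [0, 0, 0, 0, 0, 0.003, -0.8], [0, 0, 0, 0, 0, 0.003, -0.8], [0, 0, 0, 0, 0, 0.002, -0.8], [0, 0, 0, 0, 0, 0, -0.8], [0, 0, 0, 0, 0, 0, -0.8], [0, 0, 0, 0, 0, 0, -0.8], [0, 0, 0, 0, 0, 0, -0.8]]}}

```text
clock: 21.97
tcp_pos: [0.5733, -0.1855, 0.1552]
orientation: [3.049, -0.084, 0.698]
contact_force: [0.1, 0.3, -4.2]
grip_width: 0.0351
gripper_force: 80.6
```

```bash
cat > st.py <<'E'
from plan import *
o=telemetry.get_obs();Rm,tt=rackpose(RACK);Rl=R.from_rotvec(o["orientation"]).as_matrix()@np.diag([1,-1,-1])
print(Rm.T@(o["tcp_pos"]-Rl@[.0416,0,.0643]-tt),np.round((R.from_matrix(Rm.T@Rl)).as_rotvec(),4),"F rack",np.round(Rm.T@o["contact_force"],1))
E
python3 st.py
```

```text
[-0.01669044 -0.15734481  0.01268084] [ 0.0002 -0.0003 -0.0003] F rack [-1.7  0.3 -3.8]
```

>>> {"api": "apply_moves", "payload": {"moves": [[0, 0, 0, 0, 0, 0.003, -0.8], [0, 0, 0, 0, 0, 0.003, -0.8], [0, 0, 0, 0, 0, 0.002, -0.8], [0, 0, 0, 0, 0, 0, -0.8], [0, 0, 0, 0, 0, 0, -0.8], [0, 0, 0, 0, 0, 0, -0.8], [0, 0, 0, 0, 0, 0, -0.8], [0, 0, 0, 0, 0, 0, -0.8]]}}

```text
clock: 22.63
tcp_pos: [0.5768, -0.1857, 0.1478]
orientation: [3.05, -0.084, 0.698]
contact_force: [-0.0, 0.6, -2.5]
grip_width: 0.0353
gripper_force: 80.6
```

>>> {"api": "apply_moves", "payload": {"moves": [[0, 0, 0, 0, 0, 0.001, -0.8], [0, 0, 0, 0, 0, 0.001, -0.8], [0, 0, 0, 0, 0, 0, -0.8], [0, 0, 0, 0, 0, 0, -0.8], [0, 0, 0, 0, 0, 0, -0.8], [0, 0, 0, 0, 0, 0, -0.8], [0, 0, 0, 0, 0, 0, -0.8], [0, 0, 0, 0, 0, 0, -0.8]]}}

```text
clock: 23.3
tcp_pos: [0.5776, -0.1857, 0.1459]
orientation: [3.05, -0.084, 0.698]
contact_force: [-0.7, 0.4, -3.8]
grip_width: 0.0351
gripper_force: 80.6
```

```bash
python3 st.py
```

```text
[-0.01688161 -0.15732547  0.00248882] [ 0.0002  0.0001 -0.0003] F rack [-2.3  0.4 -3.1]
```

>>> {"api": "apply_moves", "payload": {"moves": [[0, 0, 0, 0, 0, 0.001, -0.8], [0, 0, 0, 0, 0, 0.001, -0.8], [0, 0, 0, 0, 0, 0, -0.8], [0, 0, 0, 0, 0, 0, -0.8], [0, 0, 0, 0, 0, 0, -0.8], [0, 0, 0, 0, 0, 0, -0.8], [0, 0, 0, 0, 0, 0, -0.8], [0, 0, 0, 0, 0, 0, -0.8]]}}

```text
clock: 23.97
tcp_pos: [0.5782, -0.186, 0.1453]
orientation: [3.05, -0.085, 0.7]
contact_force: [-10.5, 1.0, 13.6]
grip_width: 0.0352
gripper_force: 82.1
```

>>> {"api": "apply_moves", "payload": {"moves": [[0, 0, 0, 0, 0, 0.001, -0.8], [0, 0, 0, 0, 0, 0, -0.8], [0, 0, 0, 0, 0, 0, -0.8], [0, 0, 0, 0, 0, 0, -0.8], [0, 0, 0, 0, 0, 0, -0.8], [0, 0, 0, 0, 0, 0, -0.8], [0, 0, 0, 0, 0, 0, -0.8], [0, 0, 0, 0, 0, 0, -0.8]]}}

```text
clock: 24.63
tcp_pos: [0.5782, -0.1862, 0.1452]
orientation: [3.051, -0.086, 0.7]
contact_force: [-19.9, 1.9, 25.4]
grip_width: 0.0353
gripper_force: 83.4
```

```bash
python3 st.py
```

```text
[-0.01650197 -0.1575624   0.00151383] [ 0.0016 -0.0013 -0.0015] F rack [-7.   0.8 31.6]
```

>>> {"api": "apply_moves", "payload": {"moves": [[0, 0, 0, 0, 0, -0.001, -0.8], [0, 0, 0, 0, 0, -0.001, -0.8], [0, 0, 0, 0, 0, 0, -0.8], [0, 0, 0, 0, 0, 0, -0.3], [0, 0, 0, 0, 0, 0, 0.0], [0, 0, 0, 0, 0, 0, 0.3], [0, 0, 0, 0, 0, 0, 0.3], [0, 0, 0, 0, 0, 0, 0.3]]}}

```text
clock: 25.3
tcp_pos: [0.5784, -0.1858, 0.145]
orientation: [3.049, -0.084, 0.698]
contact_force: [0.8, -0.0, -1.1]
grip_width: 0.0555
gripper_force: 0.0
```

>>> {"api": "apply_moves", "payload": {"moves": [[0, 0, 0, 0, 0, -0.005, 0.3], [0, 0, 0, 0, 0, -0.01, 0.3], [0, 0, 0, 0, 0, -0.02, 0.3], [0, 0, 0, 0, 0, -0.03, 0.3], [0, 0, 0, 0, 0, -0.03, 0.3], [0, 0, 0, 0, 0, -0.03, 0.3], [0, 0, 0, 0, 0, -0.03, 0.3], [0, 0, 0, 0, 0, -0.03, 0.3]]}}

```text
clock: 25.97
tcp_pos: [0.4966, -0.1817, 0.3129]
orientation: [3.049, -0.086, 0.698]
contact_force: [0.6, -0.0, 1.1]
grip_width: 0.0552
gripper_force: 0.0
```

>>> {"api": "apply_moves", "payload": {"moves": [[0, 0, 0, -0.02, 0.02, -0.02, 0.3], [0, 0, 0, -0.02, 0.03, -0.02, 0.3], [0, 0, 0, 0, 0.04, 0, 0.3], [0, 0, 0, 0, 0.04, 0, 0.3], [0, 0, 0, 0, 0.04, 0, 0.3], [0, 0, 0, 0, 0.04, 0, 0.3], [0, 0, 0, 0, 0.03, 0, 0.3], [0, 0, 0, 0, 0, 0, 0.3]]}}

```text
clock: 26.63
tcp_pos: [0.43, -0.4146, 0.329]
orientation: [3.047, -0.094, 0.688]
contact_force: [0.3, 0.1, -1.7]
grip_width: 0.0556
gripper_force: 0.0
```

```bash
python3 - <<'E'
from look import *
look("n",(140,360,115,225),(110,320,120,360),1.85)
a=grab_frame("side")[125:225,150:300];b=grab_frame("top")[120:240,145:345]
a=cv2.resize(a,None,fx=3.2,fy=3.2,interpolation=2);b=cv2.resize(b,None,fx=2.3,fy=2.3,interpolation=2)
a=a[:, :];h=max(a.shape[0],b.shape[0]);f=lambda i:cv2.copyMakeBorder(i,0,h-i.shape[0],0,0,0)
i=np.hstack([f(a),f(b)]);i=cv2.resize(i,(800,int(i.shape[0]*800/i.shape[1])));cv2.imwrite("pics/n.png",i)
E
```

```text
26.6333 [ 0.43   -0.4146  0.329 ] [ 0.3  0.1 -1.7] 0.0556 0.0
(444, 795, 3)
```

View pics/n.png

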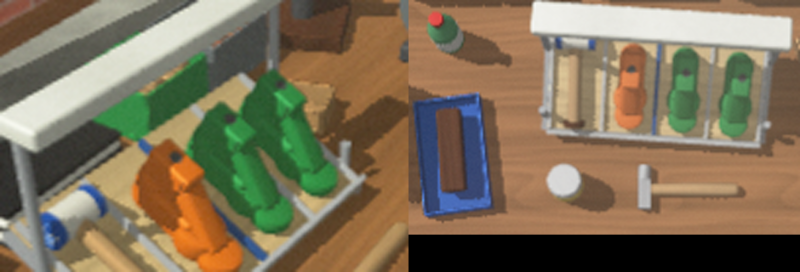

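The brush lies flat in the blue tray (452,150). The loose last stands in slot 4 (735,95), parallel to its mate (684,90) with its toe at the lip, and the other things look undisturbed.

```bash
python3 -c "
from bench import order
print(order.hand_in())"
```

```text
the job is handed in; nothing more can be done
None
```

The brush is in the blue tray and released, the loose green last stands in slot 4 beside its mate with its toe down to the lip, and the job is handed in at about 27 s; no verdict was returned.

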